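# Pack out the battery drawer and hold it shut for screwing

### The arm

A 6-joint arm with a two-finger parallel gripper is mounted at the origin on the work surface. World frame = base frame: x ahead of the robot, y to its left, z up, the work surface at z = 0. Lengths are in m, angles in rad, forces in N, time in s.
With the tool pointing down it reaches from about 0.25 to 0.725 m from the base axis. Payload 4 kg.
Tool frame: the origin (TCP) lies midway between the tips of the shut fingers; the grasp point (between the pads) lies 19 mm behind it; z points along the fingers, y is the line along which they close (so a half turn about z gives the same grasp; the last joint's range is limited). The gripper opens to 85 mm and grips with 20 to 120 N. Pads are 22 mm wide; open, the fingers measure 114 mm over their backs; the gripper's body (76 mm by 85 mm) begins 54 mm behind the grasp point. The pads swing forward as they close: fully open they stand 13 mm farther back than shut.
Start: joints at [1.118, 0.241, 0.005, 1.335, 0, 1.571], TCP at [0.219, 0.45, 0.231] pointing down, gripper open.
Joint ranges: [-2.72, 2.72], [-1.05, 1.87], [-1.09, 1.28], [-1.99, 2.15], [-1.42, 1.44], [-3.14, 3.14]. Speed limits (rad/s): [2.79, 2.79, 3.14, 3.14, 3.14, 3.14].

### API

Orientations are given as a unit quaternion [x, y, z, w].
In Python, from workcell import bot gives the robot as it stands. The module is installed in compiled form; this text tells all that it offers.
- The arm moves only by the tool jog_arm, never from a script. Its argument "deltas" is a list of rows, each an object with "fingers": the opening, from 0 (shut) to 1 (fully open); "delta_pos": the shift along the tool's x, y, z normalised to -1 to 1, where 1 is 300 mm, a list of three; "yaw": the turn about the tool's z normalised to -1 to 1, where 1 is pi/4 rad. A call has 1 to 12 rows; each row is the pose to reach, as a shift and turn from the pose commanded when the call began, along the tool's axes at that moment; what a row does not reach only later rows make up. A row lasts 1/10 s, in which the tool goes at most 50 mm and 8.59 degrees, less where a joint would pass 70% of its speed; a pose out of reach is approached as far as the arm can. A call with a number of a shift or a turn outside -1 to 1 is refused whole. A call with a gripper value outside its range is refused whole. The fingers move at their own pace and stop on an object; the grip force is fixed at half the most. Time passes only in rows, so rows that repeat a pose let the fingers close. It gives the time, the measured TCP pose, the force, the opening and the grip force at its end, in the units of the state.
- bot.get_obs(): the state, without advancing time (a new reading comes with each control period).
- bot.camera(name): name is "scene" or "top" or "wrist"; returns a dict with "image" (400x640x3 uint8, red, green, blue), "range_z" (400x640 float32, m along the optical axis (not along the pixel's ray), 0 where there is no reading), "fx", "fy", "cx", "cy" (pixels), "rvec" (rotation vector, rad) and "tvec" (3), from world to camera coordinates, as OpenCV has them. Camera axes: x right, y down, z forward; pixel columns grow to the right and rows downward; lengths in m; the calibration is good to about 2 mm. A picture is of the moment at which its call begins.
- bot.job_done(): hands the job in; it is judged then, once.
The state is a dict: "clock": time; "joint_pos": joint angles; "joint_vel": joint speeds; "tau": joint torques, N m; "eef_pos": TCP position; "tool_rot": TCP orientation; "ft_force": force on the tool from outside, world axes, zero at the start; "ft_torque": the same for the moment, N m; "grip_width": finger opening in m; "grasp_force": force on a finger pad.
Only numpy, scipy, OpenCV 4.12 (cv2) and the standard library are available. Lean on these libraries where they do the work, as an engineer would, in place of code of your own. Each camera call takes 0.05 s, during which the arm holds its last target. There are 200 camera calls.

### The job

Stand the loose spacer block, tab up, in the one gap in the open battery drawer that is already wide enough for it, beside the slim battery and right down on the drawer's floor, without shifting the batteries to make room, and let go of it. Then slide the sprung drawer fully shut and finish while still holding it there, pressing its front panel firmly (about 10 N) flush against the case so that its screws can be put in: do not let go at the end. Leave the multimeter, the screwdriver and the screw tray alone.

Things in the scene. Friction and masses are not known exactly. Their poses are not given: they have to be found in the camera images.
- case: Fixed battery module: a white steel case 240 (its x) x 224 (its y) x 105 mm high on feet, open at its front, which faces its own -x, towards the robot. Origin: centre of its underside on the bench; its front edge lies 120 mm from the origin along its -x; z up. The drawer slides out along the case's -x.
- drawer (a joint): How far the drawer is out, m: 0 = fully shut (the back of its front panel flush on the case's front edge), about 0.15 to 0.165 at the start, 0.17 at most. It takes 3 N to push at first, rising to 6 N near shut (friction 1.8 N and an ejector spring that pushes out with 4 N when shut); let go when shut, it springs about 110 mm out again. It has no latch. At 0 it meets a hard stop.
- drawer_front (a point): Centre of the outer face of the drawer's grey front panel (224 wide x 97 high, 4 thick, from 8 to 105 mm over the bench), 56 mm above the bench; axes as the case's, the face looks along -x. Two upright D handles stand 34 mm out of the panel at 85 mm to either side of this point; between them the panel is bare, the place to push.
- drawer_in (a point): Centre of the drawer's inner floor, 16 mm above the bench; axes as the case's. Inside, the drawer is 157 mm long (x) and 198 mm wide (y), with side walls and back wall 40 mm high. A divider 6 mm thick and 40 mm high runs along x through this point and parts it into two bays, each 96 mm wide. In each bay stands one battery, the slim one in either bay.
- slim_center (a point): Centre of the slim battery, a black block 97 (x) x 52 (y) x 52 mm high, 0.75 kg, loose on the drawer's floor, x along the case's x. It leaves a gap of about 28 mm to the divider and about 16 mm to the drawer's side wall. Flat brass terminals, 6 mm high, on top near its +x end.
- wide_center (a point): Centre of the wide battery, a black block 97 (x) x 80 (y) x 52 mm high, 1.1 kg, loose in the other bay; gaps of about 14 mm to the divider and 2 mm to the side wall.
- spacer_center (a point): Centre (40 mm above its foot) of the grey moulded spacer block, standing upright on the bench beside the module. Body 70 (its x) x 22 (its y) x 52 mm high; on top of it in the middle a pull tab 30 (x) x 14 (y) mm, 28 mm tall, to hold it by, so 80 mm high in all. 70 g. Standing on the drawer's floor it passes under the case's roof with 6 mm to spare.
- meter: Red handheld multimeter lying on the bench on the other side of the module, 145 x 72 x 39 mm, origin at the centre of its underside. Leave it.
- driver: Screwdriver 190 mm long lying beside the case, along its own x. Leave it.
- screwtray: Clear tray of screws 85 x 65 x 24 mm beside the case. Leave it.
Mind the look-alikes: they are no part of the job. Leave any brown or yellow look-alike of the part that bears spacer_center alone.

How it is judged:
By the outcome, as a careful person would: the job done as asked, in the order asked, and still so for the second after the job is handed in, while the arm keeps its last pose, push and grip.
It also fails if it takes over 58 s, if anything falls off the work surface, if the arm or the gripper's body presses on something with over 40 N, if the wrist force passes 120 N, or if a joint passes its speed limit or range.

## Working session

There is one attempt and no reset: what is moved stays moved. The work goes in short steps, Python scripts to look and compute and a tool call to move; the robot and the scene stay as the last step left them, time stands still between calls to the robot, and variables do not carry over. Pictures are saved under pics/ and viewed, at most 10 in all, crops included, and the job is handed in when it is done.

Besides the shell and the picture viewer there is one more tool, called after "Call:" by a JSON object that holds its "api" and its "payload", one argument or row to a line. jog_arm: Moves the arm, as the interface text tells. Scaled input: -1 to 1 covers 300 mm each way for a shift and pi/4 rad each way for a turn. Its arguments: {"type":"object","properties":{"deltas":{"type":"array","items":{"type":"object","properties":{"fingers":{"type":"number"},"delta_pos":{"type":"array","items":{"type":"number"}},"yaw":{"type":"number"}}}}},"required":["deltas"]}

```bash
mkdir -p pics
cat > h.py <<'E'
import numpy as np, cv2
from workcell import bot
def cam(n):
    c=bot.camera(n); R=cv2.Rodrigues(np.array(c['rvec'],float))[0]; t=np.array(c['tvec'],float).ravel()
    c['R']=R;c['t']=t
    z=c['range_z']; v,u=np.mgrid[:400,:640]
    P=np.stack([(u-c['cx'])/c['fx']*z,(v-c['cy'])/c['fy']*z,z],-1)
    c['P']=(P-t)@R   # world xyz
    return c
def save(n,im,s=1):
    cv2.imwrite('pics/'+n+'.png',cv2.resize(im[...,::-1],None,fx=s,fy=s,interpolation=cv2.INTER_CUBIC))
E
python3 - <<'E'
from h import *
for n in ('top','scene'):
    c=cam(n); save(n,c['image']); np.savez('/tmp/'+n,**{k:c[k] for k in('image','P','range_z')})
o=bot.get_obs(); print(o['clock'],o['eef_pos'],o['tool_rot'],o['ft_force'],o['grip_width'])
E
```

```text
0.1 [0.21849408 0.44910816 0.23052428] [ 2.24479959e-01  9.74478275e-01 -8.91260263e-04 -2.11365184e-04] [ 0.62307473  0.42637557 -0.1263766 ] 0.08547548489186432
```

View pics/top.png

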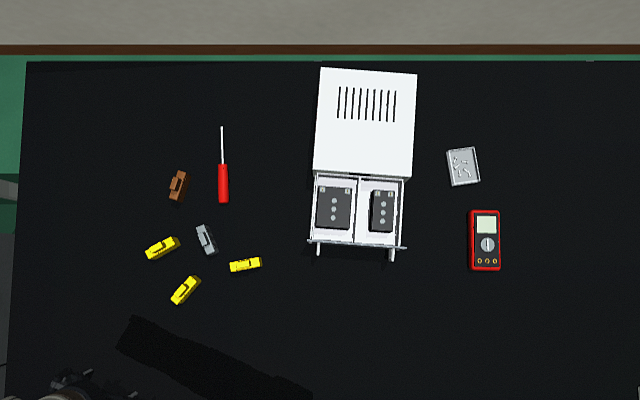

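View pics/scene.png

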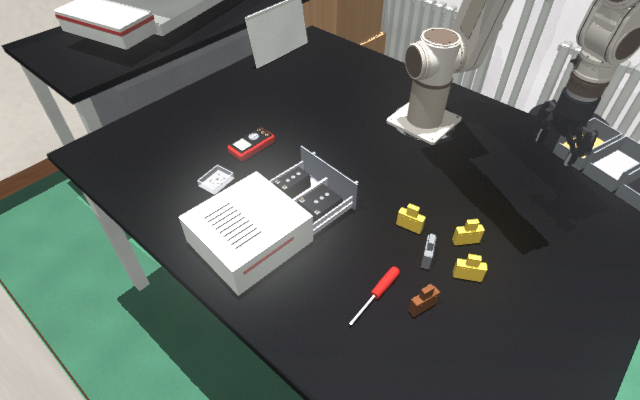

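Top view: the grey spacer is at (206,240). The look-alikes are brown (178,186) and yellow (162,248), (185,290), (245,265). Only the grey one fits the description. The wide battery is at (333,207) and the slim one at (382,211), with the divider at about x=357, so the 28 mm gap is between the divider and the slim battery.

Run:
```python
from h import *
d=np.load('/tmp/top.npz'); im=d['image'];P=d['P']
a=cv2.resize(im[215:270,170:270],(800,440),interpolation=cv2.INTER_CUBIC)
save('crop',np.vstack([cv2.resize(im[165:265,295:420],(500,400),interpolation=cv2.INTER_CUBIC),cv2.resize(im[210:275,170:270],(500,200*13//10//1)if 0 else (308,200)) .copy() if 0 else cv2.resize(im[220:260,170:270],(500,200),interpolation=cv2.INTER_CUBIC)]))
z=P[...,2]
def rect(m,lab):
    q=P[m]; r=cv2.minAreaRect((q[:,:2]*1000).astype(np.float32)); print(lab,m.sum(),np.round(r[0],1),np.round(r[1],1),round(r[2],2),'z',np.percentile(q[:,2],[5,50,95]).round(4))
sub=np.zeros_like(z,bool); sub[222:260,190:222]=1
rect(sub&(abs(z-.052)<.005),'body top'); rect(sub&(z>.07)&(z<.09),'tab'); rect(sub&(z>.02),'all')
box=np.zeros_like(z,bool); box[60:182,300:425]=1
rect(box&(z>.1)&(z<.112),'case roof')
b=np.zeros_like(z,bool); b[180:238,300:358]=1
rect(b&(abs(z-.068)<.004),'wide'); 
b=np.zeros_like(z,bool); b[180:238,362:402]=1
rect(b&(abs(z-.068)<.004),'slim')
b=np.zeros_like(z,bool); b[236:256,300:412]=1
rect(b&(z>.098)&(z<.11),'panel top')
b=np.zeros_like(z,bool); b[185:238,350:366]=1
rect(b&(abs(z-.056)<.004),'divider')
for r in (200,220,232): print(r,[(u,*np.round(P[r,u]*1000).astype(int)) for u in range(350,404,2)])
```

```text
body top 183 [499.7 325.6] [69.7 22.4] 23.07 z [0.0486 0.0517 0.0551]
tab 90 [500.2 325.6] [29.9 14.2] 25.66 z [0.0738 0.0799 0.0827]
all 374 [462.4 212.6] [296.   63.5] 71.79 z [0.028  0.0525 0.0818]
case roof 9987 [765.7 -45.6] [224.6 241.9] 85.29 z [0.1024 0.1057 0.1092]
wide 1217 [572.2  27.1] [77.9 96.2] 85.13 z [0.0651 0.0684 0.0714]
slim 787 [563.9 -85.9] [49.6 96.9] 84.39 z [0.0651 0.0686 0.0715]
panel top 194 [485.6 -22.2] [220.8   5. ] 85.42 z [0.1013 0.1052 0.1083]
divider 136 [563.8 -21.4] [ 20.9 122.8] 85.27 z [0.054  0.0567 0.0595]
200 [(350, np.int64(587), np.int64(-11), np.int64(71)), (352, np.int64(594), np.int64(-19), np.int64(16)), (354, np.int64(594), np.int64(-24), np.int64(16)), (356, np.int64(592), np.int64(-28), np.int64(27)), (358, np.int64(589), np.int64(-31), np.int64(56)), (360, np.int64(593), np.int64(-39), np.int64(18)), (362, np.int64(593), np.int64(-44), np.int64(18)), (364, np.int64(594), np.int64(-49), np.int64(12)), (366, np.int64(593), np.int64(-53), np.int64(18)), (368, np.int64(593), np.int64(-58), np.int64(18)), (370, np.int64(593), np.int64(-63
[... 2918 characters left out ...]
np.int64(-77), np.int64(14)), (378, np.int64(516), np.int64(-81), np.int64(20)), (380, np.int64(516), np.int64(-86), np.int64(19)), (382, np.int64(516), np.int64(-91), np.int64(18)), (384, np.int64(515), np.int64(-94), np.int64(25)), (386, np.int64(515), np.int64(-98), np.int64(32)), (388, np.int64(515), np.int64(-103), np.int64(31)), (390, np.int64(514), np.int64(-106), np.int64(42)), (392, np.int64(516), np.int64(-115), np.int64(15)), (394, np.int64(516), np.int64(-120), np.int64(15)), (396, np.int64(515), np.int64(-124), np.int64(19)), (398, np.int64(514), np.int64(-124), np.int64(50)), (400, np.int64(514), np.int64(-130), np.int64(41)), (402, np.int64(517), np.int64(-142), np.int64(-1))]
```

View pics/crop.png

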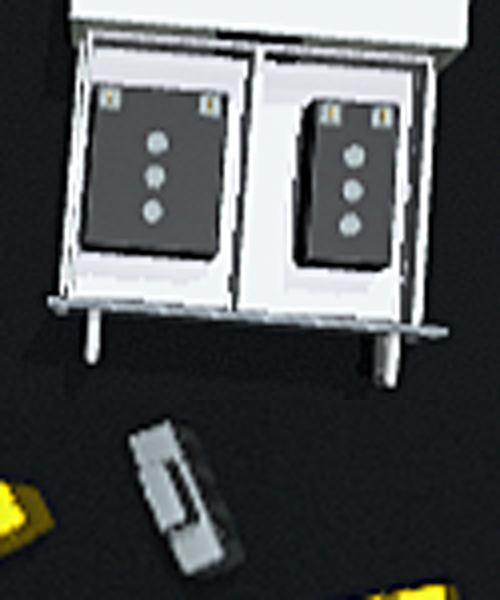

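The crop confirms the grey piece, with its tab, as the spacer. The 28 mm gap lies left of the slim battery, between it and the divider. Next I work out the first move to a hover above the spacer.

```bash
cat >> h.py <<'E'
from scipy.spatial.transform import Rotation as Rt
def go(x,y,z,yang):
    """row numbers to bring TCP to x,y,z (m) with tool y at world angle yang (deg, mod 180)"""
    o=bot.get_obs(); R=Rt.from_quat(o['tool_rot']).as_matrix()
    d=R.T@(np.array([x,y,z])-o['eef_pos']); a=np.degrees(np.arctan2(R[1,1],R[0,1]))
    w=(yang-a+90)%180-90
    print('t',round(o['clock'],2),'pos',np.round(o['eef_pos'],4),'yang',round(a,2),'F',np.round(o['ft_force'],2),'grip',round(o['grip_width'],4),'-> dp',np.round(d/.3,4),'yaw',round(-w/45,4))
E
python3 -c "
from h import *
go(.4997,.3256,.16,113)"
```

```text
t 0.1 pos [0.2185 0.4491 0.2305] yang 64.06 F [ 0.62  0.43 -0.13] grip 0.0855 -> dp [-1.023   0.0403  0.235 ] yaw -1.0877
```

Call:
{"api": "jog_arm", "payload": {
  "deltas": [
    {"delta_pos": [-0.3,0.01,0.05],"yaw": -0.3,"fingers": 0.6},
    {"delta_pos": [-0.7,0.03,0.12],"yaw": -0.7,"fingers": 0.6},
    {"delta_pos": [-1,0.04,0.235],"yaw": -1,"fingers": 0.6},
    {"delta_pos": [-1,0.04,0.235],"yaw": -1,"fingers": 0.6},
    {"delta_pos": [-1,0.04,0.235],"yaw": -1,"fingers": 0.6},
    {"delta_pos": [-1,0.04,0.235],"yaw": -1,"fingers": 0.6},
    {"delta_pos": [-1,0.04,0.235],"yaw": -1,"fingers": 0.6},
    {"delta_pos": [-1,0.04,0.235],"yaw": -1,"fingers": 0.6},
    {"delta_pos": [-1,0.04,0.235],"yaw": -1,"fingers": 0.6}
  ]
}}

```text
clock: 1.0
eef_pos: [0.4935, 0.3284, 0.1597]
tool_rot: [-0.165, 0.986, -0.0, -0.001]
ft_force: [-0.8, 1.1, -0.2]
grip_width: 0.0514
grasp_force: 0.0
```

Run:
```python
from h import *
c=cam('wrist'); save('w1',c['image']); P=c['P'];z=P[...,2]
im=c['image'].astype(int); grey=(np.ptp(im,axis=2)<30)
near=(np.hypot(P[...,0]-.5,P[...,1]-.3256)<.06)&(c['range_z']>0)&grey
for lo,hi,l in((.046,.058,'body'),(.074,.086,'tab')):
    m=near&(z>lo)&(z<hi); r=cv2.minAreaRect((P[m][:,:2]*1000).astype(np.float32)); print(l,m.sum(),r)
go(.4997,.3256,.10,113)
```

```text
body 1069 ((499.62603759765625, 325.3832702636719), (69.40556335449219, 22.063663482666016), 23.784040451049805)
tab 622 ((499.5030212402344, 325.37615966796875), (29.87223243713379, 13.89599895477295), 23.77535057067871)
t 1.05 pos [0.4931 0.3291 0.1604] yang 109.05 F [0.22 0.74 0.38] grip 0.0512 -> dp [-0.0174 -0.0183  0.2013] yaw -0.0878
```

View pics/w1.png

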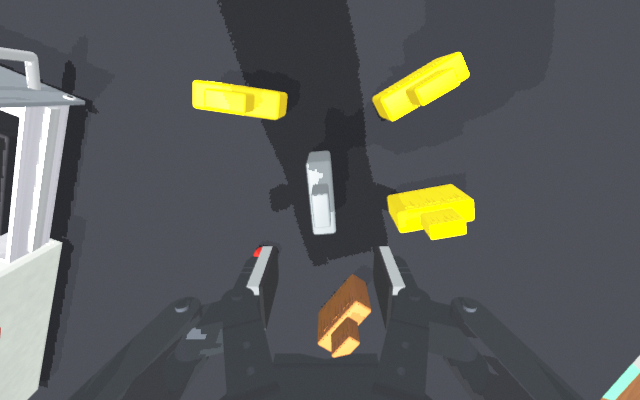

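The wrist view shows the grey spacer at (320,193), lined up between the fingers, with the look-alikes well clear. Next is the descent and the grip on the tab.

Call:
{"api": "jog_arm", "payload": {
  "deltas": [
    {"delta_pos": [-0.017,-0.018,0.08],"yaw": -0.106,"fingers": 0.6},
    {"delta_pos": [-0.017,-0.018,0.16],"yaw": -0.106,"fingers": 0.6},
    {"delta_pos": [-0.017,-0.018,0.24],"yaw": -0.106,"fingers": 0.6},
    {"delta_pos": [-0.017,-0.018,0.3],"yaw": -0.106,"fingers": 0.6},
    {"delta_pos": [-0.017,-0.018,0.337],"yaw": -0.106,"fingers": 0.6},
    {"delta_pos": [-0.017,-0.018,0.337],"yaw": -0.106,"fingers": 0.6},
    {"delta_pos": [-0.017,-0.018,0.337],"yaw": -0.106,"fingers": 0.6}
  ]
}}

```text
clock: 1.75
eef_pos: [0.5002, 0.3266, 0.0606]
tool_rot: [-0.207, 0.978, 0.0, 0.0]
ft_force: [0.0, 0.6, 0.7]
grip_width: 0.0512
grasp_force: 0.0
```

```bash
python3 -c "
from h import *
go(.4996,.3254,.058,113.8)"
```

```text
t 1.75 pos [0.5002 0.3266 0.0606] yang 113.89 F [0.04 0.55 0.74] grip 0.0512 -> dp [ 0.0034 -0.0028  0.0088] yaw 0.0021
```

Call:
{"api": "jog_arm", "payload": {
  "deltas": [
    {"delta_pos": [0.002,-0.003,0.008],"yaw": 0,"fingers": 0.5},
    {"delta_pos": [0.002,-0.003,0.008],"yaw": 0,"fingers": 0},
    {"delta_pos": [0.002,-0.003,0.008],"yaw": 0,"fingers": 0},
    {"delta_pos": [0.002,-0.003,0.008],"yaw": 0,"fingers": 0},
    {"delta_pos": [0.002,-0.003,0.008],"yaw": 0,"fingers": 0},
    {"delta_pos": [0.002,-0.003,0.008],"yaw": 0,"fingers": 0},
    {"delta_pos": [0.002,-0.003,0.008],"yaw": 0,"fingers": 0},
    {"delta_pos": [0.002,-0.003,0.008],"yaw": 0,"fingers": 0}
  ]
}}

```text
clock: 2.55
eef_pos: [0.5007, 0.3249, 0.058]
tool_rot: [-0.206, 0.978, 0.0, 0.001]
ft_force: [0.0, 0.2, 6.2]
grip_width: 0.0131
grasp_force: 59.3
```

```bash
python3 -c "
from h import *
go(.4996,.3254,.17,113.8)"
```

```text
t 2.55 pos [0.5007 0.3249 0.058 ] yang 113.82 F [0.04 0.2  6.21] grip 0.0131 -> dp [ 0.0022  0.003  -0.3732] yaw 0.0005
```

Call:
{"api": "jog_arm", "payload": {
  "deltas": [
    {"delta_pos": [0,0,-0.1],"yaw": 0,"fingers": 0},
    {"delta_pos": [0,0,-0.2],"yaw": 0,"fingers": 0},
    {"delta_pos": [0,0,-0.3],"yaw": 0.15,"fingers": 0},
    {"delta_pos": [0,0,-0.45],"yaw": 0.3,"fingers": 0},
    {"delta_pos": [0,0,-0.45],"yaw": 0.45,"fingers": 0},
    {"delta_pos": [0,0,-0.45],"yaw": 0.634,"fingers": 0},
    {"delta_pos": [0,0,-0.45],"yaw": 0.634,"fingers": 0},
    {"delta_pos": [0,0,-0.45],"yaw": 0.634,"fingers": 0},
    {"delta_pos": [0,0,-0.45],"yaw": 0.634,"fingers": 0}
  ]
}}

```text
clock: 3.45
eef_pos: [0.4997, 0.3244, 0.1914]
tool_rot: [0.04, 0.999, -0.001, -0.001]
ft_force: [0.3, 0.0, 0.4]
grip_width: 0.0128
grasp_force: 58.7
```

```bash
python3 -c "
from h import *
go(.567,-.0462,.192,85.28)"
```

```text
t 3.45 pos [0.4997 0.3244 0.1914] yang 85.41 F [0.25 0.01 0.36] grip 0.0128 -> dp [-3.2230e-01 -1.2134e+00 -1.2000e-03] yaw 0.0029
```

Call:
{"api": "jog_arm", "payload": {
  "deltas": [
    {"delta_pos": [-0.03,-0.1,0],"yaw": 0.003,"fingers": 0},
    {"delta_pos": [-0.06,-0.22,0],"yaw": 0.003,"fingers": 0},
    {"delta_pos": [-0.1,-0.34,0],"yaw": 0.003,"fingers": 0},
    {"delta_pos": [-0.13,-0.46,0],"yaw": 0.003,"fingers": 0},
    {"delta_pos": [-0.16,-0.58,0],"yaw": 0.003,"fingers": 0},
    {"delta_pos": [-0.2,-0.7,0],"yaw": 0.003,"fingers": 0},
    {"delta_pos": [-0.23,-0.82,0],"yaw": 0.003,"fingers": 0},
    {"delta_pos": [-0.26,-0.92,0],"yaw": 0.003,"fingers": 0},
    {"delta_pos": [-0.3,-1,0],"yaw": 0.003,"fingers": 0},
    {"delta_pos": [-0.322,-1,0],"yaw": 0.003,"fingers": 0},
    {"delta_pos": [-0.322,-1,0],"yaw": 0.003,"fingers": 0}
  ]
}}

```text
clock: 4.55
eef_pos: [0.5724, 0.0172, 0.1918]
tool_rot: [0.043, 0.999, 0.0, -0.0]
ft_force: [-0.3, 0.1, -0.5]
grip_width: 0.0129
grasp_force: 58.8
```

Call:
{"api": "jog_arm", "payload": {
  "deltas": [
    {"delta_pos": [0,-0.07,0],"yaw": 0,"fingers": 0},
    {"delta_pos": [0,-0.14,0],"yaw": 0,"fingers": 0},
    {"delta_pos": [0,-0.213,0],"yaw": 0,"fingers": 0},
    {"delta_pos": [0,-0.213,0],"yaw": 0,"fingers": 0},
    {"delta_pos": [0,-0.213,0],"yaw": 0,"fingers": 0},
    {"delta_pos": [0,-0.213,0],"yaw": 0,"fingers": 0}
  ]
}}

```text
clock: 5.15
eef_pos: [0.5663, -0.0445, 0.1922]
tool_rot: [0.041, 0.999, 0.0, -0.0]
ft_force: [0.1, 0.3, -1.1]
grip_width: 0.0131
grasp_force: 58.9
```

Run:
```python
from h import *
c=cam('wrist'); save('w2',c['image']); P=c['P'];z=P[...,2];rz=c['range_z']
o=bot.get_obs(); tc=np.array([765.7,-45.6])/1000; a=np.radians(-4.72); X=np.array([np.cos(a),np.sin(a)]);Y=np.array([-X[1],X[0]])
q=P[...,:2]-tc; xs=q@X; ys=q@Y; ok=rz>0
def st(m,l):
    if m.sum()<5: print(l,m.sum());return
    r=cv2.minAreaRect((np.c_[xs[m],ys[m]]*1000).astype(np.float32)); print(l,m.sum(),np.round(r[0],1),np.round(r[1],1),round(r[2],2),'x',np.percentile(xs[m]*1000,[1,99]).round(1),'y',np.percentile(ys[m]*1000,[1,99]).round(1))
t=o['eef_pos']; near=ok&(np.hypot(P[...,0]-t[0],P[...,1]-t[1])<.05)
for lo,hi in((.13,.15),(.15,.18),(.179,.191),(.2,.22)): st(near&(z>lo)&(z<hi),('held',lo,hi))
st(ok&(xs<-.14)&(ys<-.03)&(ys>-.1)&(abs(z-.068)<.004),'slim')
st(ok&(xs<-.14)&(abs(ys)<.02)&(abs(z-.056)<.004),'divider')
st(ok&(xs<-.14)&(ys>0.01)&(ys<.1)&(abs(z-.068)<.004),'wide')
st(ok&(xs<-.25)&(abs(ys)<.12)&(abs(z-.105)<.004),'panel')
c=cam('top'); save('t2',c['image'][150:300,280:440],4); P=c['P']; z=P[...,2]
print('tcp case', (t[:2]-tc)@X,(t[:2]-tc)@Y); go(.567,-.0462,.192,85.28)
```

```text
('held', 0.13, 0.15) 134 [-232.4  -15.4] [21.6  2.8] 89.83 x [-233.7 -231.1] y [-25.9  -5. ]
('held', 0.15, 0.18) 497 [-232.2  -15.5] [21.9  3.3] 89.96 x [-233.7 -230.9] y [-26.   -4.9]
('held', 0.179, 0.191) 1832 [-218.1  -15.7] [22.  31.3] 89.72 x [-233.5 -204.2] y [-26.4  -4.9]
('held', 0.2, 0.22) 2995 [-201.2  -18.1] [33.  31.6] 55.03 x [-213.7 -184.8] y [-35.1   3.4]
slim 4777 [-231.   -58.5] [160.4  49.3] 0.88 x [-243.2 -152.2] y [-81.7 -34.8]
divider 586 [-215.1    7.9] [122.9  23.2] 0.06 x [-276.6 -160.3] y [-3.7 16.5]
wide 7712 [-231.9   55.7] [159.7  76.3] 0.25 x [-244.4 -153.2] y [18.3 92.9]
panel 1821 [-280.4   -0.8] [  4.2 223.6] 0.04 x [-281.9 -278.2] y [-109.9  108.1]
tcp case -0.1986990353968639 -0.015378012546469819
t 5.25 pos [ 0.5665 -0.0447  0.1923] yang 85.27 F [ 0.4   0.03 -0.94] grip 0.0127 -> dp [-0.0022 -0.0048  0.001 ] yaw -0.0002
```

View pics/w2.png

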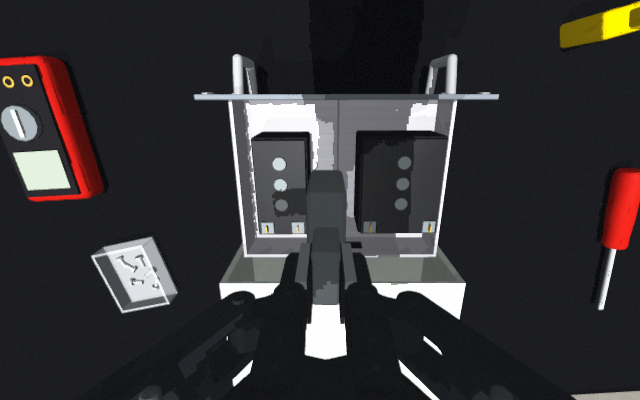

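The wrist view shows the spacer held over the channel between the slim battery (280,185) and the divider (338,130). I'll take a precise profile of the gap edges.

Run:
```python
from h import *
tc=np.array([765.7,-45.6])/1000; a=np.radians(-4.72); X=np.array([np.cos(a),np.sin(a)]);Y=np.array([-X[1],X[0]])
for n in('wrist','top'):
    c=cam(n);P=c['P'];z=P[...,2];q=P[...,:2]-tc; xs=q@X*1000; ys=q@Y*1000; ok=c['range_z']>0
    for lo,hi in((-243,-236),(-262,-250)):
        for h,l,y0,y1 in((.068,'slim',-95,-24),(.056,'div',-12,12),(.056,'wallR',-110,-92),(.056,'wallL',92,110)):
            m=ok&(xs>lo)&(xs<hi)&(abs(z-h)<.005)&(ys>y0)&(ys<y1)
            if m.sum()>3: print(n,lo,l,m.sum(),np.percentile(ys[m],[3,97]).round(1))
```

```text
wrist -243 slim 432 [-80.7 -35.3]
wrist -243 div 55 [-3.4  2.2]
wrist -243 wallR 40 [-102.4  -99.5]
wrist -243 wallL 26 [ 98.4 101.4]
wrist -262 div 98 [-3.7  1.9]
wrist -262 wallR 67 [-102.7  -99.4]
wrist -262 wallL 79 [ 97.8 101.2]
top -243 div 9 [-1.8  3.2]
top -243 wallL 4 [ 96.9 101.2]
top -262 div 13 [-2.6  2.1]
top -262 wallL 7 [ 99.4 102. ]
```

Call:
{"api": "jog_arm", "payload": {
  "deltas": [
    {"delta_pos": [0,-0.0075,0.04],"yaw": 0,"fingers": 0},
    {"delta_pos": [0,-0.0075,0.09],"yaw": 0,"fingers": 0},
    {"delta_pos": [0,-0.0075,0.14],"yaw": 0,"fingers": 0},
    {"delta_pos": [0,-0.0075,0.17],"yaw": 0,"fingers": 0},
    {"delta_pos": [0,-0.0075,0.19],"yaw": 0,"fingers": 0},
    {"delta_pos": [0,-0.0075,0.19],"yaw": 0,"fingers": 0},
    {"delta_pos": [0,-0.0075,0.19],"yaw": 0,"fingers": 0}
  ]
}}

```text
clock: 6.05
eef_pos: [0.5665, -0.0482, 0.1356]
tool_rot: [0.042, 0.999, -0.0, 0.0]
ft_force: [-0.7, -0.4, 0.0]
grip_width: 0.0126
grasp_force: 58.9
```

Run:
```python
from h import *
tc=np.array([765.7,-45.6])/1000; a=np.radians(-4.72); X=np.array([np.cos(a),np.sin(a)]);Y=np.array([-X[1],X[0]])
c=cam('wrist');P=c['P'];z=P[...,2];q=P[...,:2]-tc; xs=q@X*1000; ys=q@Y*1000; ok=c['range_z']>0
save('w3',c['image'])
for lo,hi,h,l,y0,y1 in((-245,-225,.068,'slim',-95,-24),(-262,-236,.056,'div',-12,12),(-240,-200,.127,'held',-40,10)):
    m=ok&(xs>lo)&(xs<hi)&(abs(z-h)<.006)&(ys>y0)&(ys<y1)
    if m.sum()>3: print(l,m.sum(),np.percentile(ys[m],[2,98]).round(1),np.median(z[m]))
o=bot.get_obs(); print((o['eef_pos'][:2]-tc)@X,(o['eef_pos'][:2]-tc)@Y); go(.567,-.0462,.074,85.28)
```

```text
slim 1918 [-81.4 -34.4] 0.0686137831420299
div 305 [-3.7  2.1] 0.0567433745285984
held 1838 [-29.8  -8.7] 0.13001951223186983
-0.1980543010753179 -0.01900110044574102
t 6.1 pos [ 0.5668 -0.0482  0.1359] yang 85.16 F [-0.01  0.2  -0.48] grip 0.0127 -> dp [0.     0.0068 0.2064] yaw -0.0027
```

View pics/w3.png

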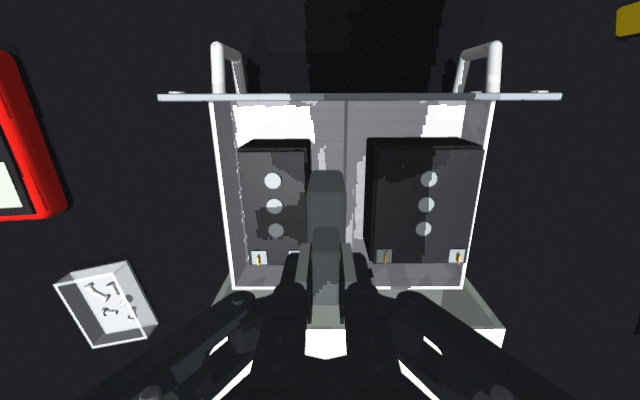

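The spacer front (326,180) is over the light channel, about 1 mm too close to the slim battery. I'll correct that and lower it.

Call:
{"api": "jog_arm", "payload": {
  "deltas": [
    {"delta_pos": [0,0.004,0.02],"yaw": 0,"fingers": 0},
    {"delta_pos": [0,0.004,0.04],"yaw": 0,"fingers": 0},
    {"delta_pos": [0,0.004,0.065],"yaw": 0,"fingers": 0},
    {"delta_pos": [0,0.004,0.09],"yaw": 0,"fingers": 0},
    {"delta_pos": [0,0.004,0.11],"yaw": 0,"fingers": 0},
    {"delta_pos": [0,0.004,0.13],"yaw": 0,"fingers": 0},
    {"delta_pos": [0,0.004,0.13],"yaw": 0,"fingers": 0},
    {"delta_pos": [0,0.004,0.13],"yaw": 0,"fingers": 0}
  ]
}}

```text
clock: 6.9
eef_pos: [0.5663, -0.047, 0.0962]
tool_rot: [0.042, 0.999, 0.0, -0.0]
ft_force: [0.0, 0.6, -0.2]
grip_width: 0.0132
grasp_force: 58.9
```

Call:
{"api": "jog_arm", "payload": {
  "deltas": [
    {"delta_pos": [0,0,0.015],"yaw": 0,"fingers": 0},
    {"delta_pos": [0,0,0.03],"yaw": 0,"fingers": 0},
    {"delta_pos": [0,0,0.045],"yaw": 0,"fingers": 0},
    {"delta_pos": [0,0,0.06],"yaw": 0,"fingers": 0},
    {"delta_pos": [0,0,0.06],"yaw": 0,"fingers": 0},
    {"delta_pos": [0,0,0.06],"yaw": 0,"fingers": 0}
  ]
}}

```text
clock: 7.5
eef_pos: [0.5662, -0.047, 0.0781]
tool_rot: [0.042, 0.999, 0.0, -0.0]
ft_force: [0.0, -0.4, -0.8]
grip_width: 0.0128
grasp_force: 58.9
```

No side force. The last few millimetres follow, slowly.

Call:
{"api": "jog_arm", "payload": {
  "deltas": [
    {"delta_pos": [0,0,0.005],"yaw": 0,"fingers": 0},
    {"delta_pos": [0,0,0.009],"yaw": 0,"fingers": 0},
    {"delta_pos": [0,0,0.013],"yaw": 0,"fingers": 0},
    {"delta_pos": [0,0,0.013],"yaw": 0,"fingers": 0},
    {"delta_pos": [0,0,0.013],"yaw": 0,"fingers": 0}
  ]
}}

```text
clock: 8.0
eef_pos: [0.5663, -0.047, 0.0744]
tool_rot: [0.042, 0.999, 0.0, -0.0]
ft_force: [-0.1, 0.4, -1.2]
grip_width: 0.0129
grasp_force: 58.9
```

Call:
{"api": "jog_arm", "payload": {
  "deltas": [
    {"delta_pos": [0,0,0.003],"yaw": 0,"fingers": 0},
    {"delta_pos": [0,0,0.005],"yaw": 0,"fingers": 0},
    {"delta_pos": [0,0,0.005],"yaw": 0,"fingers": 0},
    {"delta_pos": [0,0,0.005],"yaw": 0,"fingers": 0}
  ]
}}

```text
clock: 8.4
eef_pos: [0.5666, -0.047, 0.074]
tool_rot: [0.042, 0.999, -0.0, 0.001]
ft_force: [-1.7, -0.1, 4.7]
grip_width: 0.0127
grasp_force: 59.7
```

Contact with the floor at 0.074 m. Releasing now.

Call:
{"api": "jog_arm", "payload": {
  "deltas": [
    {"delta_pos": [0,0,0],"yaw": 0,"fingers": 0.3},
    {"delta_pos": [0,0,0],"yaw": 0,"fingers": 0.3},
    {"delta_pos": [0,0,0],"yaw": 0,"fingers": 0.3},
    {"delta_pos": [0,0,0],"yaw": 0,"fingers": 0.3},
    {"delta_pos": [0,0,-0.03],"yaw": 0,"fingers": 0.3},
    {"delta_pos": [0,0,-0.08],"yaw": 0,"fingers": 0.3},
    {"delta_pos": [0,0,-0.16],"yaw": 0,"fingers": 0.3},
    {"delta_pos": [0,0,-0.28],"yaw": 0,"fingers": 0.3},
    {"delta_pos": [0,0,-0.4],"yaw": 0,"fingers": 0.3},
    {"delta_pos": [0,0,-0.4],"yaw": 0,"fingers": 0.3},
    {"delta_pos": [0,0,-0.4],"yaw": 0,"fingers": 0.3}
  ]
}}

```text
clock: 9.5
eef_pos: [0.5672, -0.0471, 0.1947]
tool_rot: [0.042, 0.999, -0.0, 0.002]
ft_force: [-0.0, -0.5, -0.6]
grip_width: 0.0254
grasp_force: 0.0
```

Run:
```python
from h import *
tc=np.array([765.7,-45.6])/1000; a=np.radians(-4.72); X=np.array([np.cos(a),np.sin(a)]);Y=np.array([-X[1],X[0]])
c=cam('wrist');P=c['P'];z=P[...,2];q=P[...,:2]-tc; xs=q@X*1000; ys=q@Y*1000; ok=c['range_z']>0
save('w4',c['image'])
for lo,hi,h,l,y0,y1 in((-250,-150,.068,'slim',-95,-31),(-262,-236,.056,'div',-12,12),(-240,-170,.096,'tab',-40,10),(-240,-160,.068,'body',-31,5),(-245,-150,.068,'wide',8,98),(-300,-250,.105,'panel',-120,120)):
    m=ok&(xs>lo)&(xs<hi)&(abs(z-h)<.006)&(ys>y0)&(ys<y1)
    if m.sum()>3: print(l,m.sum(),'y',np.percentile(ys[m],[2,98]).round(1),'x',np.percentile(xs[m],[2,98]).round(1),np.median(z[m]).round(4))
# push start: case x' -330 ahead of panel
p=tc+X*(-.33); print(p); go(p[0],p[1],.2,85.28)
```

```text
slim 4994 y [-81.1 -33.9] x [-243.  -152.9] 0.0688
div 202 y [-3.7  1.9] x [-261.9 -236.5] 0.0565
tab 565 y [-24.7 -10.9] x [-212.8 -184.1] 0.0966
body 979 y [-28.4  -7.2] x [-232.6 -165.3] 0.0684
wide 7780 y [18.  92.1] x [-243.8 -154.3] 0.0687
panel 1719 y [-107.8  106.6] x [-282.3 -278.2] 0.1055
[ 0.43681912 -0.01844549]
t 9.55 pos [ 0.5662 -0.047   0.1932] yang 85.16 F [-0.11  0.92 -0.31] grip 0.026 -> dp [ 0.4379  0.0583 -0.023 ] yaw -0.0026
```

View pics/w4.png

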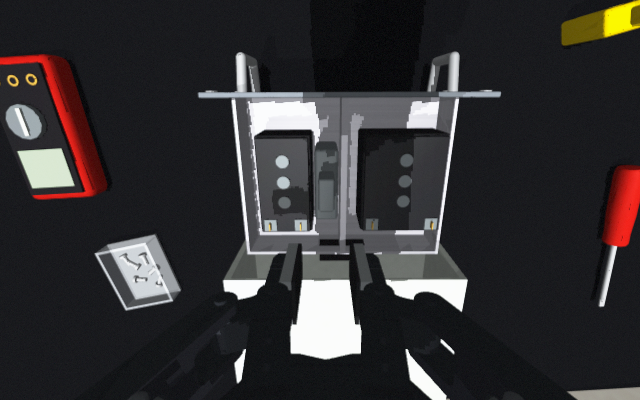

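The wrist view shows the spacer upright in the gap at (326,180). Its body top is at 68 mm, level with the batteries, and the tab top is at 97 mm, so it is on the floor; the batteries have not moved. Next I move in front of the panel with the fingers shut.

Call:
{"api": "jog_arm", "payload": {
  "deltas": [
    {"delta_pos": [0.1,0.012,0],"yaw": 0,"fingers": 0},
    {"delta_pos": [0.22,0.028,0],"yaw": 0,"fingers": 0},
    {"delta_pos": [0.34,0.044,0],"yaw": 0,"fingers": 0},
    {"delta_pos": [0.438,0.058,0],"yaw": -0.003,"fingers": 0},
    {"delta_pos": [0.438,0.058,0],"yaw": -0.003,"fingers": 0},
    {"delta_pos": [0.438,0.058,0.12],"yaw": -0.003,"fingers": 0},
    {"delta_pos": [0.438,0.058,0.24],"yaw": -0.003,"fingers": 0},
    {"delta_pos": [0.438,0.058,0.36],"yaw": -0.003,"fingers": 0},
    {"delta_pos": [0.438,0.058,0.48],"yaw": -0.003,"fingers": 0},
    {"delta_pos": [0.438,0.058,0.5],"yaw": -0.003,"fingers": 0},
    {"delta_pos": [0.438,0.058,0.5],"yaw": -0.003,"fingers": 0},
    {"delta_pos": [0.438,0.058,0.5],"yaw": -0.003,"fingers": 0}
  ]
}}

```text
clock: 10.75
eef_pos: [0.4381, -0.0186, 0.0439]
tool_rot: [0.041, 0.999, 0.0, 0.001]
ft_force: [0.3, -0.7, 0.2]
grip_width: -0.0003
grasp_force: 0.0
```

Run:
```python
from h import *
tc=np.array([765.7,-45.6])/1000; a=np.radians(-4.72); X=np.array([np.cos(a),np.sin(a)])
p=tc+X*(-.124-.011); print(p); go(p[0],p[1],.043,85.28)
```

```text
[ 0.63115782 -0.03449134]
t 10.75 pos [ 0.4381 -0.0186  0.0439] yang 85.29 F [ 0.31 -0.67  0.19] grip -0.0003 -> dp [-6.456e-01  1.000e-04  4.000e-03] yaw 0.0003
```

Call:
{"api": "jog_arm", "payload": {
  "deltas": [
    {"delta_pos": [-0.03,0,0],"yaw": 0,"fingers": 0},
    {"delta_pos": [-0.06,0,0],"yaw": 0,"fingers": 0},
    {"delta_pos": [-0.085,0,0],"yaw": 0,"fingers": 0},
    {"delta_pos": [-0.1,0,0],"yaw": 0,"fingers": 0},
    {"delta_pos": [-0.11,0,0],"yaw": 0,"fingers": 0},
    {"delta_pos": [-0.12,0,0],"yaw": 0,"fingers": 0},
    {"delta_pos": [-0.13,0,0],"yaw": 0,"fingers": 0},
    {"delta_pos": [-0.14,0,0],"yaw": 0,"fingers": 0},
    {"delta_pos": [-0.15,0,0],"yaw": 0,"fingers": 0},
    {"delta_pos": [-0.16,0,0],"yaw": 0,"fingers": 0},
    {"delta_pos": [-0.17,0,0],"yaw": 0,"fingers": 0},
    {"delta_pos": [-0.18,0,0],"yaw": 0,"fingers": 0}
  ]
}}

```text
clock: 11.95
eef_pos: [0.4904, -0.0229, 0.0432]
tool_rot: [0.041, 0.999, 0.0, -0.0]
ft_force: [-3.2, 0.7, 5.4]
grip_width: 0.0003
grasp_force: 0.0
```

Call:
{"api": "jog_arm", "payload": {
  "deltas": [
    {"delta_pos": [-0.012,0,0],"yaw": 0,"fingers": 0},
    {"delta_pos": [-0.024,0,0],"yaw": 0,"fingers": 0},
    {"delta_pos": [-0.038,0,0],"yaw": 0,"fingers": 0},
    {"delta_pos": [-0.052,0,0],"yaw": 0,"fingers": 0},
    {"delta_pos": [-0.066,0,0],"yaw": 0,"fingers": 0},
    {"delta_pos": [-0.08,0,0],"yaw": 0,"fingers": 0},
    {"delta_pos": [-0.094,0,0],"yaw": 0,"fingers": 0},
    {"delta_pos": [-0.108,0,0],"yaw": 0,"fingers": 0},
    {"delta_pos": [-0.122,0,0],"yaw": 0,"fingers": 0},
    {"delta_pos": [-0.136,0,0],"yaw": 0,"fingers": 0},
    {"delta_pos": [-0.15,0,0],"yaw": 0,"fingers": 0},
    {"delta_pos": [-0.162,0,0],"yaw": 0,"fingers": 0}
  ]
}}

```text
clock: 13.15
eef_pos: [0.5386, -0.0269, 0.0431]
tool_rot: [0.041, 0.999, 0.0, -0.001]
ft_force: [-3.9, 0.6, 5.0]
grip_width: -0.0001
grasp_force: 0.0
```

Run:
```python
from h import *
tc=np.array([765.7,-45.6])/1000; a=np.radians(-4.72); X=np.array([np.cos(a),np.sin(a)]);Y=np.array([-X[1],X[0]])
p=tc+X*(-.124-.011); go(p[0],p[1],.043,85.28)
c=cam('top');P=c['P'];z=P[...,2];q=P[...,:2]-tc; xs=q@X*1000; ys=q@Y*1000
for l,m in(('panel',(abs(z-.105)<.003)&(xs<-125)&(abs(ys)>50)&(abs(ys)<112)),('slim',(abs(z-.068)<.004)&(xs<-125)&(ys<-32)&(ys>-95)),('tab',(abs(z-.096)<.004)&(xs<-125)&(ys<0)&(ys>-35))):
    if m.sum()>3: print(l,m.sum(),np.percentile(xs[m],[3,50,97]).round(1),np.percentile(ys[m],[3,97]).round(1))
```

```text
t 13.15 pos [ 0.5386 -0.0269  0.0431] yang 85.3 F [-3.9   0.59  5.01] grip -0.0001 -> dp [-3.095e-01  0.000e+00  1.000e-04] yaw 0.0004
panel 40 [-214.2 -211.3 -209.7] [ 60.5 109.5]
```

Call:
{"api": "jog_arm", "payload": {
  "deltas": [
    {"delta_pos": [-0.014,0,-0.003],"yaw": 0,"fingers": 0},
    {"delta_pos": [-0.03,0,-0.006],"yaw": 0,"fingers": 0},
    {"delta_pos": [-0.046,0,-0.01],"yaw": 0,"fingers": 0},
    {"delta_pos": [-0.062,0,-0.01],"yaw": 0,"fingers": 0},
    {"delta_pos": [-0.078,0,-0.01],"yaw": 0,"fingers": 0},
    {"delta_pos": [-0.094,0,-0.01],"yaw": 0,"fingers": 0},
    {"delta_pos": [-0.11,0,-0.01],"yaw": 0,"fingers": 0},
    {"delta_pos": [-0.126,0,-0.01],"yaw": 0,"fingers": 0},
    {"delta_pos": [-0.142,0,-0.01],"yaw": 0,"fingers": 0},
    {"delta_pos": [-0.158,0,-0.01],"yaw": 0,"fingers": 0},
    {"delta_pos": [-0.174,0,-0.01],"yaw": 0,"fingers": 0},
    {"delta_pos": [-0.188,0,-0.01],"yaw": 0,"fingers": 0}
  ]
}}

```text
clock: 14.4
eef_pos: [0.5955, -0.0316, 0.0458]
tool_rot: [0.041, 0.999, -0.0, -0.0]
ft_force: [-5.0, -0.2, -1.3]
grip_width: -0.0001
grasp_force: 0.0
```

Call:
{"api": "jog_arm", "payload": {
  "deltas": [
    {"delta_pos": [-0.012,0,0],"yaw": 0,"fingers": 0},
    {"delta_pos": [-0.024,0,0],"yaw": 0,"fingers": 0},
    {"delta_pos": [-0.036,0,0],"yaw": 0,"fingers": 0},
    {"delta_pos": [-0.048,0,0],"yaw": 0,"fingers": 0},
    {"delta_pos": [-0.058,0,0],"yaw": 0,"fingers": 0},
    {"delta_pos": [-0.068,0,0],"yaw": 0,"fingers": 0},
    {"delta_pos": [-0.076,0,0],"yaw": 0,"fingers": 0},
    {"delta_pos": [-0.084,0,0],"yaw": 0,"fingers": 0},
    {"delta_pos": [-0.09,0,0],"yaw": 0,"fingers": 0}
  ]
}}

```text
clock: 15.3
eef_pos: [0.6223, -0.0338, 0.0458]
tool_rot: [0.041, 0.999, -0.0, -0.0]
ft_force: [-5.7, -0.0, -1.5]
grip_width: -0.0001
grasp_force: 0.0
```

Run:
```python
from h import *
tc=np.array([765.7,-45.6])/1000; a=np.radians(-4.72); X=np.array([np.cos(a),np.sin(a)]);Y=np.array([-X[1],X[0]])
p=tc+X*(-.138); go(p[0],p[1],.046,85.28)
c=cam('top');save('t5',c['image'][150:260,290:430],4)
P=c['P'];z=P[...,2];q=P[...,:2]-tc; xs=q@X*1000; ys=q@Y*1000
m=(abs(z-.105)<.003)&(xs<-122)&(abs(ys)>50)&(abs(ys)<112); print(m.sum(),np.percentile(xs[m],[3,50,97]).round(1))
```

```text
t 15.3 pos [ 0.6223 -0.0338  0.0458] yang 85.3 F [-5.69 -0.03 -1.51] grip -0.0001 -> dp [-0.0197  0.0002 -0.0007] yaw 0.0004
38 [-130.2 -128.4 -126.2]
```

View pics/t5.png

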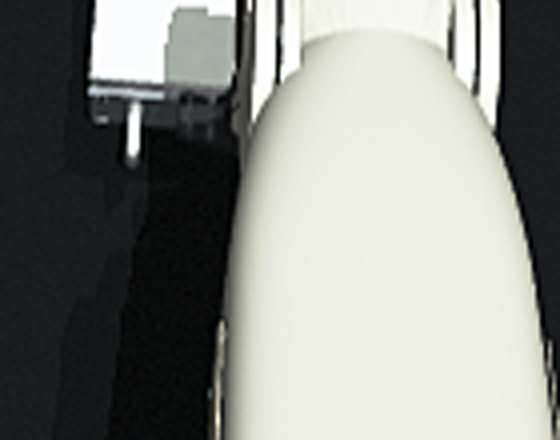

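The panel (grey line at (125,95)) is a few millimetres off the case at 5.7 N, with no snag on the spacer. Now small steps to the stop.

Call:
{"api": "jog_arm", "payload": {
  "deltas": [
    {"delta_pos": [-0.004,0,0],"yaw": 0,"fingers": 0},
    {"delta_pos": [-0.008,0,0],"yaw": 0,"fingers": 0},
    {"delta_pos": [-0.012,0,0],"yaw": 0,"fingers": 0},
    {"delta_pos": [-0.015,0,0],"yaw": 0,"fingers": 0},
    {"delta_pos": [-0.015,0,0],"yaw": 0,"fingers": 0}
  ]
}}

```text
clock: 15.85
eef_pos: [0.6268, -0.0342, 0.0459]
tool_rot: [0.041, 0.999, -0.0, -0.0]
ft_force: [-5.2, 0.3, -2.2]
grip_width: 0.0002
grasp_force: 0.0
```

Call:
{"api": "jog_arm", "payload": {
  "deltas": [
    {"delta_pos": [-0.002,0,0],"yaw": 0,"fingers": 0},
    {"delta_pos": [-0.004,0,0],"yaw": 0,"fingers": 0},
    {"delta_pos": [-0.004,0,0],"yaw": 0,"fingers": 0}
  ]
}}

```text
clock: 16.15
eef_pos: [0.6279, -0.0343, 0.0459]
tool_rot: [0.041, 0.999, 0.0, -0.0]
ft_force: [-5.4, 0.1, -1.5]
grip_width: -0.0
grasp_force: 0.0
```

Call:
{"api": "jog_arm", "payload": {
  "deltas": [
    {"delta_pos": [-0.001,0,0],"yaw": 0,"fingers": 0},
    {"delta_pos": [-0.002,0,0],"yaw": 0,"fingers": 0},
    {"delta_pos": [-0.003,0,0],"yaw": 0,"fingers": 0},
    {"delta_pos": [-0.003,0,0],"yaw": 0,"fingers": 0}
  ]
}}

```text
clock: 16.55
eef_pos: [0.6279, -0.0343, 0.0459]
tool_rot: [0.041, 0.999, 0.0, -0.001]
ft_force: [-6.7, 1.7, -0.3]
grip_width: -0.0001
grasp_force: 0.0
```

Call:
{"api": "jog_arm", "payload": {
  "deltas": [
    {"delta_pos": [-0.001,0,0],"yaw": 0,"fingers": 0},
    {"delta_pos": [-0.002,0,0],"yaw": 0,"fingers": 0},
    {"delta_pos": [-0.002,0,0],"yaw": 0,"fingers": 0}
  ]
}}

```text
clock: 16.85
eef_pos: [0.6279, -0.0343, 0.0459]
tool_rot: [0.041, 0.999, 0.0, -0.002]
ft_force: [-8.7, 0.6, 2.2]
grip_width: -0.0
grasp_force: 0.0
```

The stop is reached where predicted. A little more push brings it to about 10–11 N.

Call:
{"api": "jog_arm", "payload": {
  "deltas": [
    {"delta_pos": [-0.001,0,0],"yaw": 0,"fingers": 0},
    {"delta_pos": [-0.0015,0,0],"yaw": 0,"fingers": 0},
    {"delta_pos": [-0.0015,0,0],"yaw": 0,"fingers": 0},
    {"delta_pos": [-0.0015,0,0],"yaw": 0,"fingers": 0},
    {"delta_pos": [-0.0015,0,0],"yaw": 0,"fingers": 0},
    {"delta_pos": [-0.0015,0,0],"yaw": 0,"fingers": 0}
  ]
}}

```text
clock: 17.45
eef_pos: [0.6279, -0.0343, 0.0459]
tool_rot: [0.041, 0.999, 0.0, -0.002]
ft_force: [-11.0, -0.1, 1.8]
grip_width: 0.0001
grasp_force: 0.0
```

Run:
```python
from h import *
tc=np.array([765.7,-45.6])/1000; a=np.radians(-4.72); X=np.array([np.cos(a),np.sin(a)]);Y=np.array([-X[1],X[0]])
for n in('scene','top'):
    c=cam(n); 
    if n=='scene': save('s6',c['image'][130:300,160:380],3.5)
    P=c['P'];z=P[...,2];q=P[...,:2]-tc; xs=q@X*1000; ys=q@Y*1000
    m=(abs(z-.105)<.004)&(xs<-110)&(xs>-140)&(abs(ys)>50)&(abs(ys)<112); print(n,m.sum(),np.percentile(xs[m],[1,3,50]).round(1))
F=[bot.get_obs()['ft_force']]; go(.63,-.034,.046,85.28)
```

```text
scene 179 [-123.9 -123.5 -117. ]
top 153 [-124.6 -124.  -116.6]
t 17.55 pos [ 0.6279 -0.0343  0.0459] yang 85.3 F [-9.94  0.57  1.7 ] grip 0.0002 -> dp [-0.0068  0.0016 -0.0003] yaw 0.0003
```

View pics/s6.png

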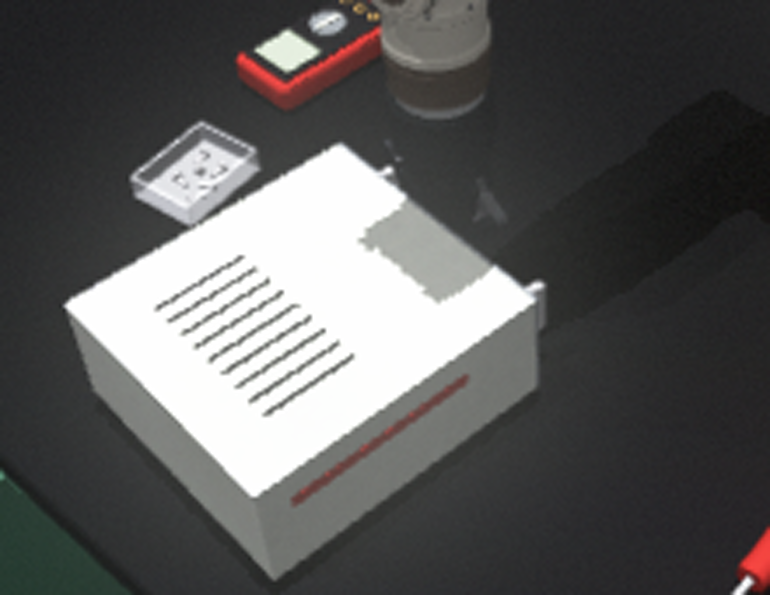

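The drawer is shut: the panel's outer face is at −124 mm, exactly flush, and held at about 10–11 N. The case front edge at (530,290) shows no gap.

```bash
python3 -c "
from workcell import bot
print(bot.job_done())"
```

```text
the job is handed in; nothing more can be done
None
```

The grey spacer stands tab up on the drawer floor in the gap between the slim battery and the divider, the batteries had not moved when I checked after letting go, and I handed the job in at about 17.6 s with the arm still pressing the shut drawer's panel flush at about 10 N; the verdict was not shown.

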